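Pop open the press's valve flap and put the lever in float

TASK

Put the small bench clay press into float. Press the white flap on the sloping front of its blue console inward near its upper edge until the spring catch lets go and it pops ajar, then swing it right over toward the front until it lies fully open on its stop, and push the red lever inside to the right, past the stiff detent, into the last notch (green mark). Leave it there with the flap open, and do not disturb the jar, stamp, mug, tile and mould standing round the press.

Things in the scene. Friction and masses are not known exactly. Their poses are not given: they have to be found in the camera images.
- console: Blue valve console of a small bench press, one fixed unit. Origin on the table under the middle of the flap's hinge line; x points from its front (robot side) to its back, y to its left, z up. 210 mm wide (y). The front slopes up backward at 30 degrees from (x 0, z 60) to (x 104, z 120 mm), then a roof 122 mm high (gauge to 127) to x 150. Press behind: x 148 to 278, 190 wide, 215 mm high.
- flap_hinge (a point): Middle of the flap's hinge line, fixed on the console 60 mm above the table, axes as the console's. The hinge line runs along y at the foot of the slope, in its surface. The white flap is set in the slope between two 20 mm wide blue cheeks that are level with it when shut.
- flap (a joint): Angle of the white flap (rad). 0 shut and caught, flush with the slope; grows as it swings up and over toward the console's front. Pressing takes it to -0.10 (stop); below about -0.06 (6 mm at the patch, 3 to 5 N) the catch lets go for good; when let go it springs to 0.7, ajar. It falls back to 0.7 until moved past upright (1.05), then falls to its stop at 2.4, fully open.
- flap_patch (a point): Middle of the orange 20 x 60 mm press patch on the flap's outer face, 100 mm from the hinge line. Moves with the flap. Its x axis points from the hinge to the free edge, its z axis is the outward normal. Flap 164 mm wide, 6 mm thick; behind the middle of its edge a 14 mm wide striker stands 12 mm off its back.
- flap_edge (a point): Middle of the flap's free edge on its outer face, 118 mm from the hinge line; same axes as flap_patch. Ajar, it stands about 40 mm behind the hinge line and 110 mm above it, free to be reached behind from above. Fully open, the flap sticks out 115 mm in front of the hinge, 60 to 90 mm above the table.
- lever (a joint): Angle of the red lever (rad). Pivot at console x 70, y 0, z 22 mm; it swings sideways: leans left (+y) at 0, upright at 0.5, right (-y) at 1.0; stops at -0.03 and 1.05. Starts anywhere between hold (0 to 0.17, white mark) and lower (0.33 to 0.48, yellow). A stiffer detent (about 8 N at the handle) has its crest at 0.70; past it the lever snaps to float, 0.92 to 1.05 (green).
- lever_handle (a point): Point on the axis of the red handle, 48 mm from the pivot. The handle is a rod 16 mm thick whose round end reaches 15 mm beyond this point; its red part begins 24 mm below it. Turns with the lever. With the flap open the compartment round it is free from above: y -85 to 85, x 5 to 107, above z 45 mm (console axes).
- jar: Bystander, loose: screw-cap jar, 47 mm wide, 60 mm high, left of the console. Origin at the centre of its underside.
- wood_stamp: Bystander, loose: turned wooden stamp standing upright, 26 mm wide, 67 mm high, right of the console. Origin at the centre of its underside.
- mug_mid (a point): Bystander, loose: round cream mug, 81 x 117 x 92 mm with its handle, right of the console. Point half-way up its middle.
- tile: Bystander, loose: blue-green star tile, 63 mm wide, 9 mm thick, lying front left of the console. Origin at the centre of its underside.
- mould: Bystander, loose: white plaster mould block, 62 x 51 x 24 mm, lying front right of the console. Origin at the centre of its underside.

How it is judged (in metres and radians):
On the way, in this order (a step that is already met when the one before it is completed fails the run):
1. the flap has been pressed in past the catch's release point (value of joint flap below -0.03 rad).
2. the catch has let go and the flap has popped ajar (value of joint flap above 0.3 rad), for 0.1 s.
3. the flap lies fully open (value of joint flap above 2.2 rad), for 0.2 s.
4. the lever is in the float notch (value of joint lever above 0.88 rad), for 0.2 s.
At the end, for the whole second after the job is handed in: The flap lies open (beyond 2.2 rad) and the lever is in the float notch (beyond 0.88 rad), both at rest (value of joint flap above 2.2 rad and value of joint lever above 0.88 rad and velocity of joint lever between -0.05 and 0.05 rad/s and velocity of joint flap between -0.1 and 0.1 rad/s); the robot touches nothing.
It fails at once if a bystander (jar, stamp, mug, tile or mould) is moved by more than 30 mm (distance of any of jar, wood_stamp, mug_mid, tile, mould from where it was at the start of the episode above 0.03 m).
It fails at once if the jar, stamp or mug is tipped by more than 0.5 rad (angle between any of jar, wood_stamp, mug_mid's own z axis and vertical above 0.5 rad).
It also fails if it takes over 48 s, if anything falls off the work surface, if the arm or the gripper's body presses on something with over 40 N, if the wrist force passes 120 N, or if a joint passes its speed limit or range.

ROBOT

A 6-joint arm with a two-finger parallel gripper is mounted at the origin on the work surface; the furniture and walls round the work are solid. World frame = base frame: x ahead of the robot, y to its left, z up, the work surface at z = 0. Lengths are in mm, angles in rad, forces in N, time in s.
With the tool pointing down it reaches from about 300 to 850 mm from the base axis. Payload 5.4 kg.
Tool frame: the origin (TCP) lies midway between the tips of the shut fingers; the grasp point (between the pads) lies 19 mm behind it (bot.grip_depth is the distance from the TCP to the grasp point, in mm); z points along the fingers, y is the line along which they close (so a half turn about z gives the same grasp; the last joint's range is limited). The gripper opens to 85 mm and grips with 20 to 120 N. Pads are 22 mm wide; open, the fingers measure 114 mm over their backs; the gripper's body (76 mm by 85 mm) begins 54 mm behind the grasp point. The pads swing forward as they close: fully open they stand 13 mm farther back than shut.
Start: joints at [-1.506, 0.158, 1.597, -0, 1.386, -0.21], TCP at [156.005, -553.415, 231.299] pointing down, gripper open.
Joint ranges: [-2.91, 2.91], [-0.94, 2.29], [0.18, 2.7], [-1.29, 4.43], [0.17, 2.64], [-3, 3]. Speed limits (rad/s): [2.57, 2.57, 3.14, 3.14, 3.14, 3.14].

INTERFACE

Orientations are given as a unit quaternion [w, x, y, z].
In Python, from bench import bot, cams gives the robot as it stands.
- The arm moves only by the tool arm_command, never from a script. Its argument "plan" is a list of rows, each an object with "offset": the shift along the tool's x, y, z in mm, a list of three; "roll": the turn about the tool's z in rad. In form: [{"offset": [x, y, z], "roll": roll}, ...]. A call has 1 to 12 rows; each row is the pose to reach, as a shift and turn from the pose commanded when the call began, along the tool's axes at that moment; what a row does not reach only later rows make up. A row lasts 1/8 s, in which the tool goes at most 62.5 mm and 10.7 degrees, less where a joint would pass 70% of its speed; a pose out of reach is approached as far as the arm can. A call with a gripper value outside its range is refused whole. "fingers" is the gripper's target within -1 to 1 (fully open at 1, half-way at 0, shut at -1), set as the call begins (left out, the last holds). The fingers move at their own pace and stop on an object; the grip force is fixed at half the most. Time passes only in rows, so rows that repeat a pose let the fingers close. It gives the time, the measured TCP pose, the force, the opening and the grip force at its end, in the units of the state.
- bot.observe(): the state, without advancing time (a new reading comes with each control period).
- cams.read_camera(name): name is "scene" or "top" or "wrist"; returns the picture (420x560x3 uint8, red, green, blue); there is no depth.
- cams.get_calibration(name): a dict with "mtx" (3x3 intrinsics, pixels), "origin" and "attitude" of the camera in the world; the wrist camera has in their place "tool_from_camera" (4x4, takes a point from camera to tool coordinates, whose origin is the TCP and whose axes are the flange's). Camera axes: x right, y up, looking along -z (the intrinsics and any distortion apply to the point x, -y, -z); pixel columns grow to the right and rows downward; lengths in mm; the calibration is good to about 2 mm. A picture is of the moment at which its call begins: read the wrist's pose just before it. get_calibration takes no time and is no camera call.
- bot.job_done(): hands the job in; it is judged then, once.
The state is a dict: "time_s": time; "joints": joint angles; "dq": joint speeds; "joint_torque": joint torques, N m; "eef_pos": TCP position; "ee_rot": TCP orientation; "ft_force": force on the tool from outside, world axes, zero at the start; "ft_torque": the same for the moment, N m; "grip_width": opening from 0.0 (shut) to 1.0 (fully open); "grasp_force": force on a finger pad.
Only numpy, scipy, OpenCV 4.12 (cv2) and the standard library are available. Lean on these libraries where they do the work, as an engineer would, in place of code of your own. Each camera call takes 0.05 s, during which the arm holds its last target. There are 200 camera calls.

## Working session

There is one attempt and no reset: what is moved stays moved. The work goes in short steps, Python scripts to look and compute and a tool call to move; the robot and the scene stay as the last step left them, time stands still between calls to the robot, and variables do not carry over. Pictures are saved under pics/ and viewed, at most 10 in all, crops included, and the job is handed in when it is done.

Besides the shell and the picture viewer there is one more tool, called after "Emit:" as name(argument=value, ...), one argument or row to a line, values as JSON. arm_command: Moves the arm, as the interface text tells. Its arguments: {"type":"object","properties":{"plan":{"type":"array"},"fingers":{"type":"number"}},"required":["plan"]}

```bash
mkdir -p pics; python3 - <<'E'
from bench import bot,cams
import cv2,numpy as np
for n in ("scene","top"):
    cv2.imwrite(f"pics/{n}0.png",cams.read_camera(n)[:,:,::-1]); c=cams.get_calibration(n); print(n,c)
print(cams.get_calibration("wrist")); print(bot.observe())
E
```

```text
scene {'mtx': array([[394.62008741,   0.        , 274.48012836],
       [  0.        , 394.62008741, 202.33816893],
       [  0.        ,   0.        ,   1.        ]]), 'origin': array([230.42478082, 426.04375608, 680.86004976]), 'attitude': array([-0.272872  , -0.12164767,  0.37197977,  0.87884798])}
top {'mtx': array([[498.40913069,   0.        , 272.52868783],
       [  0.        , 498.40913069, 211.6699669 ],
       [  0.        ,   0.        ,   1.        ]]), 'origin': array([ 419.79774676,  -14.65433194, 1204.96401661]), 'attitude': array([ 0.71295457,  0.04305079, -0.06588939, -0.69677901])}
{'mtx': array([[297.25276699,   0.        , 280.73019237],
       [  0.        , 297.25276699, 215.12539073],
       [  0.        ,   0.        ,   1.        ]]), 'tool_from_camera': array([[-6.64449740e-04,  9.60831292e-01,  2.77133157e-01,
         7.02943879e+01],
       [ 9.99999684e-01,  5.17388503e-04,  6.03776421e-04,
         9.58009965e-01],
       [ 4.36741770e-04,  2.77133470e-01, -9.60831332e-01,
        -1.41886510e+02],
       [ 0.00000000e+00,  0.00000000e+00,  0.00000000e+00,
         1.00000000e+00]])}
{'time_s': 0.1, 'joints': array([-1.50611635e+00,  1.59010517e-01,  1.59811409e+00,  1.39573200e-05,
        1.38622305e+00, -2.10106317e-01]), 'dq': array([-0.00060269, -0.00222197, -0.00313739, -0.00022896,  0.00045639,
       -0.00223205]), 'joint_torque': array([-5.52774291e-04, -3.96993613e+01, -3.32336247e+01, -3.86360853e-04,
        4.24249112e-03, -1.08646523e-05]), 'eef_pos': array([ 155.96509881, -552.87141344,  230.39771102]), 'ee_rot': array([-8.74684977e-04,  9.90576194e-01,  1.36959969e-01,  7.05906166e-05]), 'ft_force': array([ 0.43812328,  0.10061093, -0.35996563]), 'ft_torque': array([-0.00129587,  0.06354853, -0.03363255]), 'grasp_force': 0.0, 'grip_width': 1.0040540477949098}
```

View pics/scene0.png

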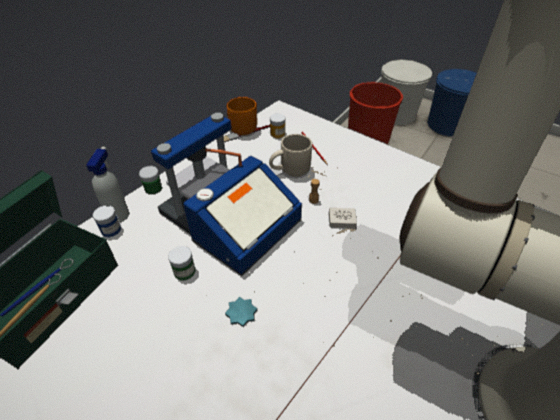

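View pics/top0.png

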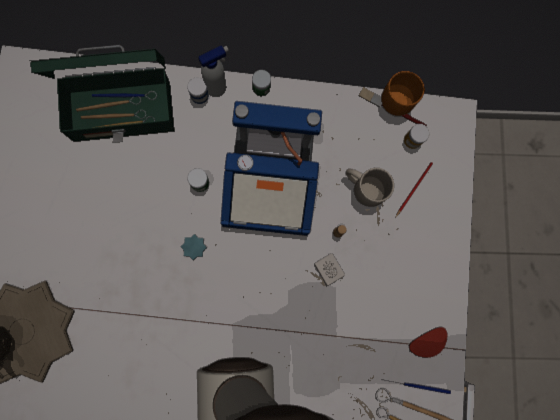

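The scene view shows the console with the flap at about (250,215) and the orange patch at (240,193). In the top view the patch is at (270,186), and the flap spans roughly (232,174) to (306,230). The stamp is at (340,230), the mould at (329,269), the tile at (194,247) and the jar at (198,180).

```bash
cat > h.py <<'E'
import numpy as np,cv2
from scipy.spatial.transform import Rotation as R
from bench import bot,cams
def rq(q): return R.from_quat(np.roll(q,-1))
def cam(n,st=None):
    c=cams.get_calibration(n)
    if n!="wrist": return c["mtx"],rq(c["attitude"]).as_matrix(),np.array(c["origin"])
    T=c["tool_from_camera"]; Rt=rq(st["ee_rot"]).as_matrix()
    return c["mtx"],Rt@T[:3,:3],Rt@T[:3,3]+st["eef_pos"]
def proj(c,P):
    K,Rc,o=c; p=(np.atleast_2d(P)-o)@Rc; p=p*[1,-1,-1]; u=p@K.T; return u[:,:2]/u[:,2:]
def ray(c,uv):
    K,Rc,o=c; d=Rc@(np.linalg.inv(K)@[uv[0],uv[1],1]*np.array([1,-1,-1])); return o,d/np.linalg.norm(d)
def onz(c,uv,z):
    o,d=ray(c,uv); return o+d*(z-o[2])/d[2]
def orange(im):
    h=cv2.cvtColor(im,cv2.COLOR_RGB2HSV); return cv2.inRange(h,(4,170,120),(16,255,255))
E
python3 - <<'E'
from h import *
cs=[cam("scene"),cam("top")]; boxes=[(225,165,265,215),(250,170,295,200)]
pts=[]
tiles=[]
for n,b,cr in zip(("scene","top"),boxes,((180,150,310,275),(215,145,325,245))):
    im=cv2.imread(f"pics/{n}0.png")
    m=orange(im[:,:,::-1].copy()); k=np.zeros_like(m); k[b[1]:b[3],b[0]:b[2]]=m[b[1]:b[3],b[0]:b[2]]
    M=cv2.moments(k,True); pts.append((M['m10']/M['m00'],M['m01']/M['m00'])); print(n,pts[-1],M['m00'],cv2.minAreaRect(cv2.findNonZero(k)))
    t=im[cr[1]:cr[3],cr[0]:cr[2]]; tiles.append(cv2.resize(t,(400,400*t.shape[0]//t.shape[1]),interpolation=cv2.INTER_CUBIC))
A=0;B=0
for c,p in zip(cs,pts):
    o,d=ray(c,p); Q=np.eye(3)-np.outer(d,d); A=A+Q;B=B+Q@o
X=np.linalg.solve(A,B); print("patch",X,[proj(c,X) for c in cs])
h=max(t.shape[0] for t in tiles)
cv2.imwrite("pics/crop.png",np.hstack([cv2.copyMakeBorder(t,0,h-t.shape[0],0,0,0) for t in tiles]))
for nm,uv,z in (("jar",(198,178),60),("stamp",(341,229),67),("mug",(373,187),90),("tile",(194,247),9),("mould",(329,269),24)): print(nm,onz(cs[1],uv,z).round())
E
```

```text
scene (239.43814432989691, 192.41752577319588) 194.0 ((239.45742797851562, 192.44430541992188), (8.270666122436523, 23.737279891967773), 52.594642639160156)
top (269.63101604278074, 185.10695187165774) 187.0 ((269.54266357421875, 185.11585998535156), (25.6201171875, 7.1780500411987305), 6.34019136428833)
patch [651.31602384 -40.03504097 111.06421516] [array([[239.96099417, 192.48159987]]), array([[269.3675393 , 184.68012134]])]
jar [673. 126.  60.]
stamp [ 561. -209.   67.]
mug [ 657. -279.   90.]
tile [516. 135.   9.]
mould [ 470. -187.   24.]
```

View pics/crop.png

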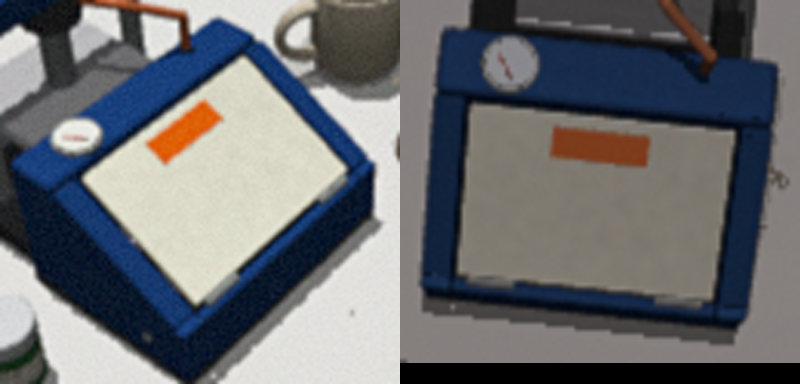

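```bash
python3 - <<'E'
from h import *
from scipy.optimize import least_squares
cs=[cam("scene"),cam("top")]
S=np.array([(82,178),(243,55),(347,172),(198,305)])/(400/130)+[180,150]
T=np.array([(67,101),(337,129),(315,303),(57,276)])/(400/110)+[215,145]
S=np.vstack([S,(239.4,192.4)]);T=np.vstack([T,(269.6,185.1)])
c,s=np.cos(np.pi/6),.5
def mod(p):
    s0=p[4]
    L=np.array([(118*c,82,60+118*s),(118*c,-82,60+118*s),(s0*c,-82,60+s0*s),(s0*c,82,60+s0*s),(100*c,0,110)])
    return L@R.from_euler('z',p[3]).as_matrix().T+[p[0],p[1],p[2]]
f=lambda p:np.r_[(proj(cs[0],mod(p))-S).ravel(),(proj(cs[1],mod(p))-T).ravel(),p[2]/3]
r=least_squares(f,[565,-40,0,-.1,2],loss='soft_l1'); print(r.x.round(3)); print(r.fun.round(1))
E
```

```text
[ 5.6612e+02 -3.4332e+01 -9.4900e-01 -7.6000e-02  2.7390e+00]
[-0.2 -0.2  0.1 -0.1  1.  -0.8  0.3  0.4  0.5  0.3  0.5  0.2 -0.6 -0.
 -0.8 -0.6 -0.4 -0.2  0.1 -0.7 -0.3]
```

Emit:
arm_command(
  plan=[
    {"offset":[52,-32,-20],"roll":-0.18},
    {"offset":[104,-64,-20],"roll":-0.36},
    {"offset":[155,-95,-20],"roll":-0.54},
    {"offset":[207,-127,-20],"roll":-0.72},
    {"offset":[258,-158,-20],"roll":-0.9},
    {"offset":[310,-190,-20],"roll":-1.08},
    {"offset":[362,-222,-20],"roll":-1.26},
    {"offset":[413,-253,-20],"roll":-1.44},
    {"offset":[465,-285,-20],"roll":-1.62},
    {"offset":[517,-317,-20],"roll":-1.8},
    {"offset":[568,-348,-20],"roll":-1.98},
    {"offset":[620,-380,-20],"roll":-2.16},
  ],
  fingers=-1,
)

```text
time_s: 1.6
eef_pos: [650.5, -17.8, 250.8]
ee_rot: [-0.0, 0.343, 0.939, -0.0]
ft_force: [1.3, 0.5, 0.3]
grip_width: -0.002
grasp_force: 0.0
```

Emit:
arm_command(
  plan=[
    {"offset":[0,0,10],"roll":-0.18},
    {"offset":[0,0,20],"roll":-0.36},
    {"offset":[0,0,40],"roll":-0.54},
    {"offset":[0,0,60],"roll":-0.625},
    {"offset":[0,0,60],"roll":-0.625},
    {"offset":[0,0,60],"roll":-0.625},
  ],
)

```text
time_s: 2.35
eef_pos: [649.9, -19.5, 192.0]
ee_rot: [0.0, 0.042, 0.999, -0.0]
ft_force: [0.4, -0.5, -0.5]
grip_width: 0.002
grasp_force: 0.0
```

```bash
python3 - <<'E'
from h import *
st=bot.observe(); im=cams.read_camera("wrist"); cv2.imwrite("pics/w1.png",im[:,:,::-1])
c=cam("wrist",st); M=cv2.moments(orange(im),True)
print(st["eef_pos"],st["ee_rot"],M['m00'],M['m10']/M['m00'],M['m01']/M['m00'])
f=lambda x,y,z:np.array([566.1+.9971*x+.0759*y,-34.3-.0759*x+.9971*y,z])
print("patch pred",proj(c,f(86.6,0,110)),"corners",[proj(c,f(*p)).round() for p in((102.2,82,119),(102.2,-82,119),(0,82,60),(0,-82,60))])
print("tip over", proj(c,st["eef_pos"]))
E
```

```text
[649.92459498 -19.48493251 191.9683942 ] [ 3.56269801e-04  4.16150987e-02  9.99133652e-01 -3.93950023e-05] 1703.0 254.95008807985909 225.1021726365238
patch pred [[255.23970065 227.00953346]] corners [array([[360., 249.]]), array([[150., 250.]]), array([[351., 114.]]), array([[163., 116.]])]
tip over [[282.50431278 268.79187669]]
```

View pics/w1.png

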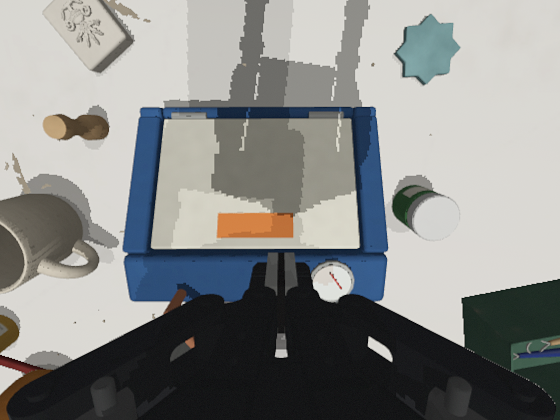

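The wrist view shows the flap at (152–358, 115–248) with the patch at (255,225), within 2 px of the model. The fingertips will come down left of the patch middle, as planned.

Emit:
arm_command(
  plan=[
    {"offset":[0,0,30],"roll":0},
    {"offset":[0,0,60],"roll":0},
    {"offset":[0,0,70],"roll":0},
    {"offset":[0,0,75],"roll":0},
    {"offset":[0,0,78],"roll":0},
    {"offset":[0,0,80],"roll":0},
    {"offset":[0,0,82],"roll":0},
    {"offset":[0,0,84],"roll":0},
    {"offset":[0,0,84],"roll":0},
  ],
)

```text
time_s: 3.52
eef_pos: [651.2, -19.8, 109.3]
ee_rot: [0.002, 0.041, 0.999, -0.0]
ft_force: [1.0, -0.1, 5.1]
grip_width: 0.0
grasp_force: 1.9
```

Emit:
arm_command(
  plan=[
    {"offset":[0,0,1],"roll":0},
    {"offset":[0,0,2],"roll":0},
    {"offset":[0,0,3],"roll":0},
    {"offset":[0,0,4],"roll":0},
    {"offset":[0,0,5],"roll":0},
    {"offset":[0,0,5],"roll":0},
  ],
)

```text
time_s: 4.28
eef_pos: [651.1, -19.7, 104.8]
ee_rot: [0.002, 0.041, 0.999, -0.0]
ft_force: [-0.4, 0.4, 11.1]
grip_width: 0.001
grasp_force: 5.2
```

Emit:
arm_command(
  plan=[
    {"offset":[0,0,1],"roll":0},
    {"offset":[0,0,1.5],"roll":0},
    {"offset":[0,0,0],"roll":0},
    {"offset":[0,0,-15],"roll":0},
    {"offset":[0,0,-35],"roll":0},
    {"offset":[0,0,-60],"roll":0},
    {"offset":[0,0,-85],"roll":0},
    {"offset":[0,0,-85],"roll":0},
    {"offset":[0,0,-85],"roll":0},
  ],
)

```text
time_s: 5.4
eef_pos: [649.1, -19.3, 186.3]
ee_rot: [-0.001, 0.041, 0.999, 0.0]
ft_force: [-0.5, 1.4, -1.0]
grip_width: -0.0
grasp_force: 0.0
```

```bash
python3 - <<'E'
from h import *
a=cams.read_camera("wrist")[:,:,::-1]; b=cams.read_camera("scene")[120:280,160:330,::-1]
cv2.imwrite("pics/w2.png",np.hstack([cv2.resize(a,(400,300)),cv2.resize(b,(319,300))]))
E
```

```text
(no output)
```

View pics/w2.png

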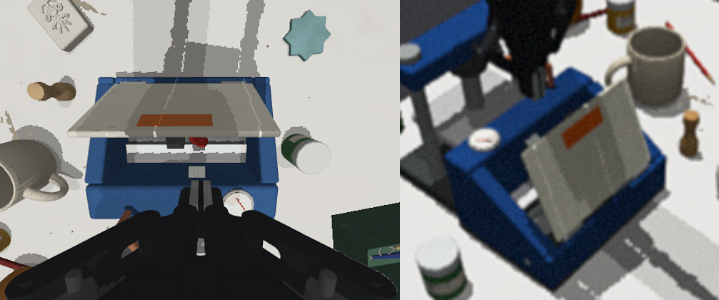

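The flap stands ajar. In the wrist half, its edge is along row 132, the red lever is visible at (198,140), and the fingertips are behind the flap. Next: lower behind it and push forward.

Emit:
arm_command(
  plan=[
    {"offset":[0,0,20],"roll":0},
    {"offset":[0,0,40],"roll":0},
    {"offset":[15,0,40],"roll":0},
    {"offset":[30,0,40],"roll":0},
    {"offset":[43,0,40],"roll":0},
    {"offset":[54,0,40],"roll":0},
    {"offset":[66,0,40],"roll":0},
    {"offset":[78,0,40],"roll":0},
    {"offset":[90,0,40],"roll":0},
    {"offset":[102,0,40],"roll":0},
    {"offset":[114,0,40],"roll":0},
    {"offset":[118,0,40],"roll":0},
  ],
)

```text
time_s: 7.0
eef_pos: [531.3, -9.7, 147.3]
ee_rot: [-0.0, 0.041, 0.999, 0.0]
ft_force: [0.7, 0.0, 1.0]
grip_width: 0.001
grasp_force: 0.0
```

Emit:
arm_command(
  plan=[
    {"offset":[0,0,0],"roll":0},
    {"offset":[0,0,0],"roll":0},
    {"offset":[-20,0,-40],"roll":0},
    {"offset":[-40,0,-40],"roll":0},
    {"offset":[-40,0,-40],"roll":0},
    {"offset":[-40,0,-40],"roll":0},
  ],
)

```text
time_s: 7.75
eef_pos: [571.0, -12.9, 186.4]
ee_rot: [-0.001, 0.041, 0.999, 0.0]
ft_force: [0.0, -0.1, -0.4]
grip_width: 0.001
grasp_force: 0.0
```

```bash
python3 - <<'E'
from h import *
st=bot.observe(); a=cams.read_camera("wrist"); cv2.imwrite("pics/w3.png",a[:,:,::-1])
c=cam("wrist",st); print(st["eef_pos"],st["ee_rot"])
h=cv2.cvtColor(a,cv2.COLOR_RGB2HSV); m=cv2.inRange(h,(0,170,90),(3,255,255))|cv2.inRange(h,(174,170,90),(180,255,255))
n,l,s,ct=cv2.connectedComponentsWithStats(m)
for i in range(1,n):
    if s[i][4]>40: print(s[i],ct[i])
f=lambda x,y,z:np.array([566.1+.9971*x+.0759*y,-34.3-.0759*x+.9971*y,z])
for q in (0,.1,.2,.3,.4,.5): 
    t=.5-q; print(q,[proj(c,f(70,r*np.sin(t),22+r*np.cos(t))).round() for r in (24,48,63)])
E
```

```text
[571.03126454 -12.87428743 186.37716942] [-1.05087944e-03  4.08297175e-02  9.99165550e-01  1.84559925e-04]
0 [array([[272., 265.]]), array([[283., 275.]]), array([[291., 281.]])]
0.1 [array([[270., 266.]]), array([[279., 276.]]), array([[285., 283.]])]
0.2 [array([[268., 266.]]), array([[274., 277.]]), array([[279., 284.]])]
0.3 [array([[266., 266.]]), array([[269., 277.]]), array([[272., 285.]])]
0.4 [array([[263., 267.]]), array([[264., 278.]]), array([[265., 285.]])]
0.5 [array([[261., 267.]]), array([[259., 278.]]), array([[258., 286.]])]
```

View pics/w3.png

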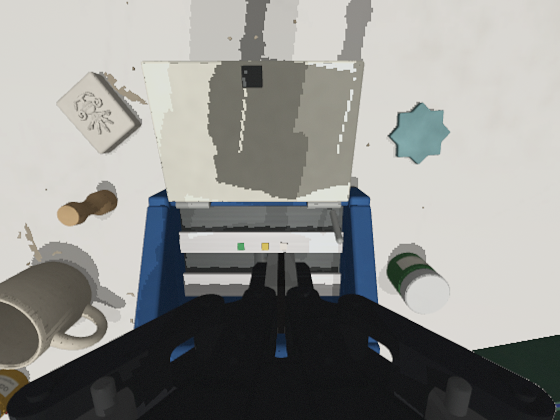

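The flap lies fully open (edge at row 62), and the lever is hidden behind the fingers at about (275,270). I'll move to the lever's left and look again.

Emit:
arm_command(
  plan=[
    {"offset":[-20,38,0],"roll":0},
    {"offset":[-45,38,15],"roll":0},
    {"offset":[-59,38,40],"roll":0},
    {"offset":[-59,38,51],"roll":0},
    {"offset":[-59,38,51],"roll":0},
  ],
)

```text
time_s: 8.43
eef_pos: [632.2, 20.2, 135.1]
ee_rot: [-0.002, 0.041, 0.999, 0.0]
ft_force: [0.7, -0.1, 0.2]
grip_width: 0.001
grasp_force: 0.0
```

```bash
python3 - <<'E'
from h import *
st=bot.observe(); a=cams.read_camera("wrist"); cv2.imwrite("pics/w4.png",a[:,:,::-1])
c=cam("wrist",st); print(st["eef_pos"],st["ee_rot"])
f=lambda x,y,z:np.array([566.1+.9971*x+.0759*y,-34.3-.0759*x+.9971*y,z])
for q in (0,.1,.2,.3,.4,.5): 
    t=.5-q; print(q,[proj(c,f(70,r*np.sin(t),22+r*np.cos(t))).round() for r in (24,48,63)])
E
```

```text
[632.18516759  20.17745485 135.0535842 ] [-1.63637916e-03  4.09139961e-02  9.99161315e-01  1.84802307e-04]
0 [array([[224., 228.]]), array([[234., 237.]]), array([[242., 243.]])]
0.1 [array([[221., 229.]]), array([[228., 238.]]), array([[233., 245.]])]
0.2 [array([[218., 229.]]), array([[222., 239.]]), array([[224., 246.]])]
0.3 [array([[215., 229.]]), array([[215., 240.]]), array([[215., 247.]])]
0.4 [array([[212., 230.]]), array([[209., 240.]]), array([[206., 248.]])]
0.5 [array([[209., 230.]]), array([[202., 240.]]), array([[197., 248.]])]
```

View pics/w4.png

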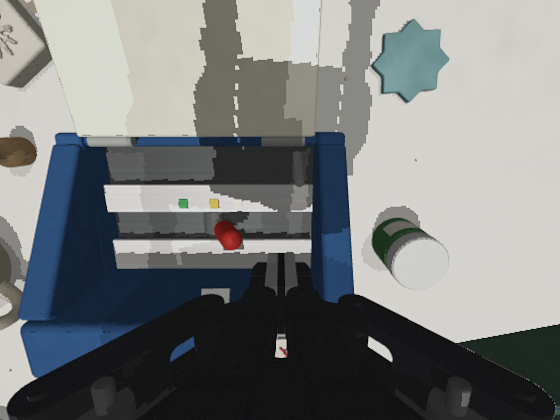

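The lever's round end is at about (231,240), so its angle is near 0.1. The fingers sit left of it with clearance. I'll lower them and push right.

Emit:
arm_command(
  plan=[
    {"offset":[0,-4,20],"roll":0},
    {"offset":[0,-4,40],"roll":0},
    {"offset":[0,-4,58],"roll":0},
    {"offset":[0,-4,69],"roll":0},
    {"offset":[0,-4,69],"roll":0},
    {"offset":[0,-8,69],"roll":0},
    {"offset":[0,-14,69],"roll":0},
    {"offset":[0,-20,69],"roll":0},
    {"offset":[0,-26,69],"roll":0},
    {"offset":[0,-32,69],"roll":0},
    {"offset":[0,-36,69],"roll":0},
  ],
)

```text
time_s: 9.85
eef_pos: [630.8, -16.6, 67.3]
ee_rot: [0.0, 0.041, 0.999, -0.0]
ft_force: [-0.5, 0.8, 0.9]
grip_width: -0.003
grasp_force: 0.4
```

Emit:
arm_command(
  plan=[
    {"offset":[0,-4,0],"roll":0},
    {"offset":[0,-8,0],"roll":0},
    {"offset":[0,-12,0],"roll":0},
    {"offset":[0,-16,0],"roll":0},
    {"offset":[0,-19,0],"roll":0},
    {"offset":[0,-21,0],"roll":0},
    {"offset":[0,-21,0],"roll":0},
  ],
)

```text
time_s: 10.72
eef_pos: [629.1, -37.1, 67.3]
ee_rot: [-0.0, 0.041, 0.999, -0.0]
ft_force: [0.5, -0.7, -0.4]
grip_width: 0.001
grasp_force: 0.0
```

Emit:
arm_command(
  plan=[
    {"offset":[0,6,0],"roll":0},
    {"offset":[0,12,-10],"roll":0},
    {"offset":[0,25,-40],"roll":0},
    {"offset":[0,50,-75],"roll":0},
    {"offset":[0,50,-75],"roll":0},
    {"offset":[0,50,-75],"roll":0},
  ],
)

```text
time_s: 11.48
eef_pos: [633.0, 13.2, 142.2]
ee_rot: [-0.0, 0.041, 0.999, -0.0]
ft_force: [-0.8, 0.8, -0.3]
grip_width: -0.0
grasp_force: 0.0
```

```bash
python3 - <<'E'
from h import *
st=bot.observe(); a=cams.read_camera("wrist"); cv2.imwrite("pics/w5.png",a[:,:,::-1])
c=cam("wrist",st); print(st["eef_pos"],st["ft_force"])
f=lambda x,y,z:np.array([566.1+.9971*x+.0759*y,-34.3-.0759*x+.9971*y,z])
for q in (.7,.8,.9,1,1.05): 
    t=.5-q; print(q,[proj(c,f(70,r*np.sin(t),22+r*np.cos(t))).round() for r in (24,48,63)])
E
```

```text
[632.98424313  13.24361776 142.18677037] [-0.82903839  0.75150278 -0.30129695]
0.7 [array([[214., 225.]]), array([[201., 234.]]), array([[192., 241.]])]
0.8 [array([[211., 225.]]), array([[196., 234.]]), array([[184., 241.]])]
0.9 [array([[209., 224.]]), array([[190., 233.]]), array([[177., 240.]])]
1 [array([[207., 224.]]), array([[186., 232.]]), array([[170., 238.]])]
1.05 [array([[206., 224.]]), array([[183., 232.]]), array([[168., 238.]])]
```

View pics/w5.png

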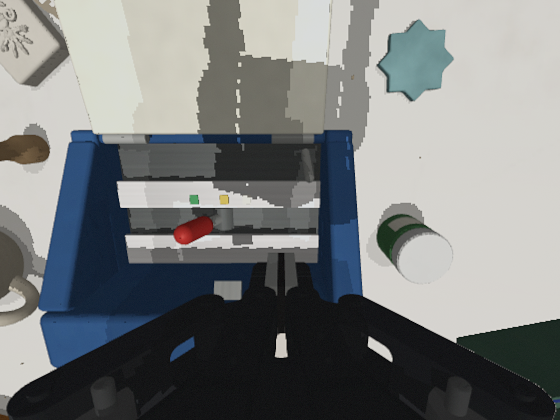

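The red handle now points right, with its end at about (176,239), which gives an angle of roughly 0.93. That's in float but close to the 0.88 limit, so I'll nudge it a few mm further to be sure.

Emit:
arm_command(
  plan=[
    {"offset":[0,-20,35],"roll":0},
    {"offset":[0,-32,65],"roll":0},
    {"offset":[0,-38,75],"roll":0},
    {"offset":[0,-44,75],"roll":0},
    {"offset":[0,-48,75],"roll":0},
    {"offset":[0,-51,75],"roll":0},
    {"offset":[0,-53,75],"roll":0},
    {"offset":[0,-54,75],"roll":0},
    {"offset":[0,-54,75],"roll":0},
  ],
)

```text
time_s: 12.65
eef_pos: [628.9, -40.8, 67.4]
ee_rot: [0.0, 0.041, 0.999, 0.0]
ft_force: [-0.3, -0.6, -0.3]
grip_width: -0.005
grasp_force: 0.0
```

Emit:
arm_command(
  plan=[
    {"offset":[0,6,0],"roll":0},
    {"offset":[0,12,-10],"roll":0},
    {"offset":[0,25,-40],"roll":0},
    {"offset":[0,50,-75],"roll":0},
    {"offset":[0,50,-110],"roll":0},
    {"offset":[0,50,-110],"roll":0},
    {"offset":[0,50,-110],"roll":0},
    {"offset":[0,50,-110],"roll":0},
  ],
)

```text
time_s: 13.65
eef_pos: [631.9, 9.1, 175.6]
ee_rot: [-0.001, 0.041, 0.999, 0.0]
ft_force: [0.6, -0.1, -0.6]
grip_width: -0.002
grasp_force: 0.0
```

```bash
python3 - <<'E'
from h import *
st=bot.observe(); a=cams.read_camera("wrist"); b=cams.read_camera("scene")
cv2.imwrite("pics/w6.png",np.hstack([cv2.resize(a[120:300,40:360,::-1],(460,259)),cv2.resize(b[130:290,160:360,::-1],(324,259))]))
c=cam("wrist",st); print(st["eef_pos"],st["ft_force"])
f=lambda x,y,z:np.array([566.1+.9971*x+.0759*y,-34.3-.0759*x+.9971*y,z])
hh=cv2.cvtColor(a,cv2.COLOR_RGB2HSV); m=((hh[:,:,0]<4)|(hh[:,:,0]>174))&(hh[:,:,1]>150)&(hh[:,:,2]>60); m=m.astype('u1'); m[:,:100]=0; m[:150]=0; m[:,260:]=0;m[270:]=0
print(cv2.boundingRect(m),m.sum())
for q in (.8,.9,1,1.05):
    t=.5-q; mm=np.zeros_like(m)
    d=np.array([0,np.sin(t),np.cos(t)])
    P=[[70,0,22]+r*d+8*v for r in (24,55) for v in [np.array([np.cos(k),np.sin(k)*np.cos(t),-np.sin(k)*np.sin(t)]) for k in np.linspace(0,6.3,24)]]
    P+=[[70,0,22]+55*d+8*v/np.linalg.norm(v) for v in np.random.default_rng(0).normal(size=(300,3))]
    h=cv2.convexHull(proj(c,[f(*p) for p in P]).astype('f4')); cv2.fillConvexPoly(mm,h.round().astype(int),1)
    print(q,cv2.boundingRect(h),(mm&m).sum()/(mm|m).sum())
E
```

```text
[631.91026736   9.1385766  175.62071732] [ 0.62969942 -0.0843444  -0.62267112]
(191, 208, 34, 23) 515
0.8 (196, 206, 36, 28) 0.5006553079947575
0.9 (191, 206, 38, 28) 0.7002840909090909
1 (186, 206, 40, 27) 0.750728862973761
1.05 (184, 206, 41, 26) 0.7212885154061625
```

View pics/w6.png

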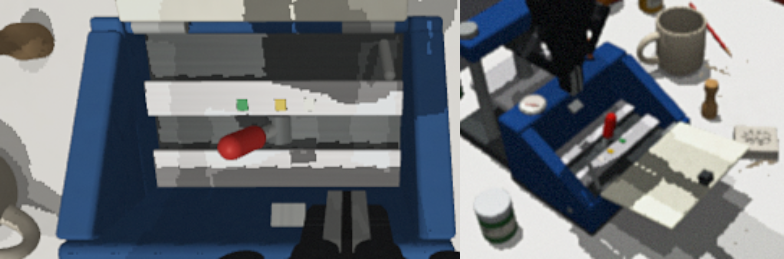

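The lever lies over at the green mark, with the best model match at about 0.96. A further nudge to where the lever would sit at full float met no force. The flap is open, the neighbouring objects are in place, and the robot is clear.

```bash
python3 -c "
from bench import bot
print(bot.job_done())"
```

```text
the job is handed in; nothing more can be done
None
```

I handed the job in with the press in float: the flap lies fully open and the lever sits in the last notch at the green mark (about 0.96 rad by camera). In the last pictures the jar, stamp, mug and mould look undisturbed, as did the tile when last seen; the hand-in gave no verdict.

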